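# Load the two-layer bench kit: file below, bench pin slid over it

## Task

Put the filing kit away in its wooden tray: first lower the file into the green-lined pocket, lying flat and lengthwise (either end first), without dropping it in. Then, without lifting the wooden bench pin, slide it over the file until it sits flat and square, home against both the long metal fence and the metal end stop. Leave the brush and the brass offcut where they lie.

Things in the scene. Friction and masses are not known exactly. Their poses are not given: they have to be found in the camera images.
- tray: Fixed dark wooden kit tray on the table, x -80 to +80, y -220 to +168 mm; origin at table level. Flat upper surface, on which the pin slides, 40 mm above the table. Aluminium fence along the whole +x side (inner face x = +66 mm) and aluminium end stop at the +y end (inner face y = +152 mm), both 52 mm high. No fence on the -x side or -y end. Solid parking deck at y below -26 mm.
- pocket (a point): Centre of the floor of the green-lined pocket sunk in the tray: 76 mm (x) by 176 mm (y), 30 mm deep, floor 10 mm above the table; x -36 to +40, y -26 to +150 mm in the tray frame. Beside it run runners for the pin, 44 mm wide (-x side) and 26 mm (+x side), at the upper surface's height. Axes as the tray's, z up.
- nest (a point): Where the pin's origin lies when it is home against fence and end stop; on the tray's upper surface, axes as the tray's.
- pin: Loose pale wooden bench pin: board 120 mm (x) by 130 mm (y), 14 mm thick, about 160 g, V notch 61 mm deep in its +y end. Its -y end and long sides are straight. Origin at the centre of its underside. Starts flat on the parking deck, clear of the pocket, 5 to 16 mm off its place against the fence, a few degrees askew, its +y roughly along the tray's +y.
- file: Loose short hand file, 156 mm along its x, about 80 g: dark wooden handle 22 mm square, x -78 to +6 mm; small brass ferrule; steel blade 14 mm wide, 4 mm thick, x +12 to +78 mm, mid-plane 11 mm above the underside. Origin at mid-length, level with the underside of the handle. Lies on its handle, blade level and clear of the table.
- file_grip (a point): Point on the file's handle axis, 10 mm from mid-length towards the handle end and 11 mm above the underside, near the centre of mass: a good place to grip.
- brush: Loose flat brush with pale wooden handle, 160 mm long along its x, at most 38 mm wide, 14 mm high; bystander beside the file (they may have swapped places).
- offcut: Loose L-shaped brass offcut, 50 mm, 4 mm thick; bystander near the robot's right.
Mind the look-alikes: they are no part of the job. Several things have the shape of the file; the one meant has the colours described above.

How it is judged:
By the outcome, as a careful person would: the job done as asked, in the order asked, and still so for the second after the job is handed in, with the robot touching nothing.
It also fails if it takes over 67 s, if anything falls off the work surface, if the arm or the gripper's body presses on something with over 40 N, if the wrist force passes 120 N, or if a joint passes its speed limit or range.

## Robot

A 6-joint arm with a two-finger parallel gripper is mounted at the origin on the work surface. World frame = base frame: x ahead of the robot, y to its left, z up, the work surface at z = 0. Lengths are in m, angles in rad, forces in N, time in s.
With the tool pointing down it reaches from about 0.3 to 0.775 m from the base axis. Payload 14.6 kg.
Tool frame: the origin (TCP) lies at the very end of the fingers, on their centre line; the grasp point (between the pads) lies 19 mm behind it; z points along the fingers, y is the line along which they close (so a half turn about z gives the same grasp; the last joint's range is limited). The gripper opens to 94 mm and grips with 3 to 60 N. Pads are 16 mm wide; open, the fingers measure 119 mm over their backs; the gripper's body (75 mm by 177 mm) begins 78 mm behind the grasp point.
Start: joints at [-1.395, 0.3, 1.521, -0, 1.321, -0.067], TCP at [0.132, -0.534, 0.205] pointing down, gripper open.
Joint ranges: [-3.03, 3.03], [-0.79, 2.21], [0.23, 2.52], [-1.04, 4.18], [0, 3.07], [-2.55, 2.55]. Speed limits (rad/s): [2.22, 2.22, 2.57, 3.14, 3.14, 3.14].

## Interface

Orientations are given as [roll, pitch, yaw] about the fixed x, y, z axes, in that order (R = Rz(yaw) Ry(pitch) Rx(roll)).
In Python, from station import ctrl, cams gives the robot as it stands. The module is installed in compiled form; this text tells all that it offers.
- The arm moves only by the tool arm_command, never from a script. Its argument "plan" is a list that holds one entry, the list of rows, each a list of 7 numbers: the shift along the tool's x, y, z in parts of the range, where 1.0 means 600 mm, then the turn, a rotation vector about the tool's x, y, z in shares of 2 rad (1.0 is 2 rad), then the closure, from -1 (fully open) to 1 (shut). A call has 1 to 12 rows; each row is the pose to reach, as a shift and turn from the pose commanded when the call began, along the tool's axes at that moment; what a row does not reach only later rows make up. A row lasts 1/10 s, in which the tool goes at most 50 mm and 8.59 degrees, less where a joint would pass 70% of its speed; a pose out of reach is approached as far as the arm can. A shift or turn number past 1, either way, is cut back to 1. A call with a gripper value outside its range is refused whole. The fingers move at their own pace and stop on an object; "squeeze" is the grip in N (left out, the last holds). Time passes only in rows, so rows that repeat a pose let the fingers close. It gives the time, the measured TCP pose, the force, the opening and the grip force at its end, in the units of the state.
- ctrl.get_obs(): the state, without advancing time (a new reading comes with each control period).
- cams.camera(name): name is "side" or "top" or "wrist"; returns (picture, depth): 400x640x3 uint8, blue, green, red; 400x640 float32, m along the optical axis (not along the pixel's ray), 0 where there is no reading.
- cams.camera_info(name): a dict with "fx", "fy", "cx", "cy" (pixels), "world_to_cam" (4x4, takes a point from world to camera coordinates). Camera axes: x right, y down, z forward; pixel columns grow to the right and rows downward; lengths in m; the calibration is good to about 2 mm. A picture is of the moment at which its call begins: read the wrist's pose just before it. camera_info takes no time and is no camera call; for the wrist camera it gives the pose at the moment of the call.
- ctrl.hand_in(): hands the job in; it is judged then, once.
The state is a dict: "time_s": time; "qpos": joint angles; "joint_vel": joint speeds; "tau": joint torques, N m; "ee_pos": TCP position; "eef_rot": TCP orientation; "force": force on the tool from outside, world axes, zero at the start; "moment": the same for the moment, N m; "grip_width": finger opening in m; "grip_force": force on a finger pad.
Only numpy, scipy, OpenCV 4.12 (cv2) and the standard library are available. Lean on these libraries where they do the work, as an engineer would, in place of code of your own. Each camera call takes 0.05 s, during which the arm holds its last target. There are 200 camera calls.

## Working session

There is one attempt and no reset: what is moved stays moved. The work goes in short steps, Python scripts to look and compute and a tool call to move; the robot and the scene stay as the last step left them, time stands still between calls to the robot, and variables do not carry over. Pictures are saved under pics/ and viewed, at most 10 in all, crops included, and the job is handed in when it is done.

Besides the shell and the picture viewer there is one more tool, called after "Request:" as name([rows], argument=value, ...), one row to a line, values as JSON. arm_command: Moves the arm, as the interface text tells. Its arguments: {"type":"object","properties":{"plan":{"type":"array"},"squeeze":{"type":"number"}},"required":["plan"]}

```bash
mkdir -p pics; cat > h.py <<'E'
import numpy as np, cv2
from station import ctrl, cams
def shot(n):
    i=cams.camera_info(n); im,d=cams.camera(n); return im,d,i
def pts(px,d,i):
    "pixels (u,v) with depth -> world"
    px=np.atleast_2d(px).astype(int); z=d[px[:,1],px[:,0]]
    c=np.c_[(px[:,0]-i['cx'])/i['fx']*z,(px[:,1]-i['cy'])/i['fy']*z,z,np.ones(len(z))]
    return (c@np.linalg.inv(i['world_to_cam']).T)[:,:3]
def ray(px,i,h):
    px=np.atleast_2d(px).astype(float); T=np.linalg.inv(i['world_to_cam'])
    r=np.c_[(px[:,0]-i['cx'])/i['fx'],(px[:,1]-i['cy'])/i['fy'],np.ones(len(px))]@T[:3,:3].T
    o=T[:3,3]; return o+r*((h-o[2])/r[:,2])[:,None]
E
python3 - <<'E'
from h import *
print(ctrl.get_obs())
for n in('top','side'):
    im,d,i=shot(n); cv2.imwrite(f'pics/{n}0.png',im); np.savez(f'{n}0.npz',im=im,d=d,**{k:i[k] for k in('fx','fy','cx','cy','world_to_cam')})
    print(n,np.round(np.linalg.inv(i['world_to_cam']),3).tolist(),i['fx'])
E
```

```text
{'time_s': 0.0, 'qpos': array([-1.39458169e+00,  3.00463164e-01,  1.52158158e+00, -6.86035467e-06,
        1.32066137e+00, -6.65873917e-02]), 'joint_vel': array([-0.0011186 ,  0.00049372,  0.00090963,  0.00064113,  0.00081841,
        0.00117629]), 'tau': array([ 1.87913953e-03, -5.31806266e+01, -3.52738452e+01,  7.09070242e-02,
        2.43754894e-02, -1.05588877e-04]), 'ee_pos': array([ 0.13219057, -0.53361735,  0.20489046]), 'eef_rot': array([-3.14048122e+00, -6.74575947e-05,  2.42803697e-01]), 'force': array([ 0.27572801, -0.53237655,  0.77912057]), 'moment': array([ 0.01475669, -0.03591284, -0.01336406]), 'grip_force': 0.0, 'grip_width': 0.09404589799255032}
top [[-0.037, -0.973, 0.226, 0.114], [-0.999, 0.036, -0.008, 0.09], [0.0, -0.226, -0.974, 1.45], [0.0, 0.0, 0.0, 1.0]] 470.15767086719336
side [[-0.999, -0.027, 0.039, 0.363], [-0.047, 0.614, -0.788, 1.23], [-0.003, -0.789, -0.615, 0.93], [0.0, 0.0, 0.0, 1.0]] 383.6191231867995
```

View pics/top0.png

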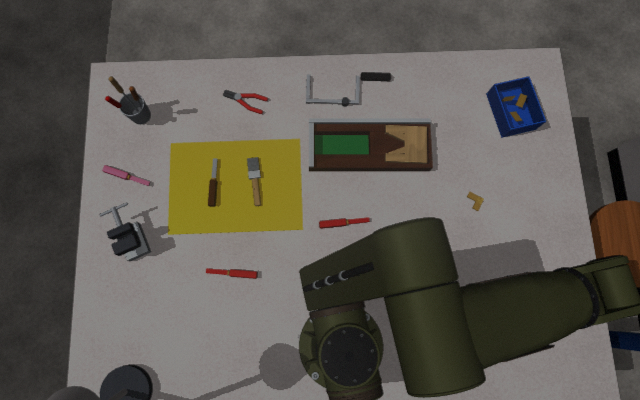

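View pics/side0.png

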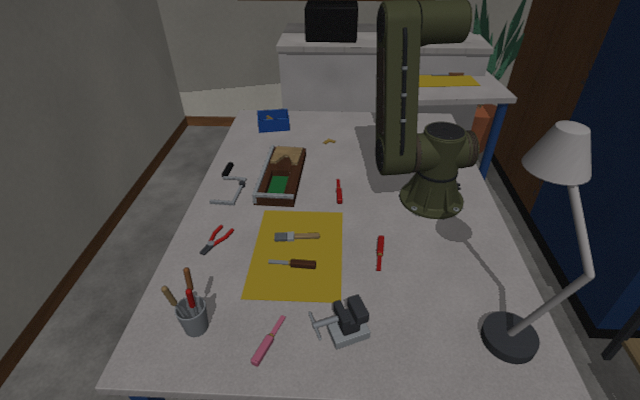

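The top view shows:
- Tray at (370,147), with the green pocket at (343,145), the pin at (407,143), the fence on the upper edge and the end stop on the left.
- Things shaped like the file: dark-handled at (214,183), red at (345,222) and (232,272), pink at (128,175). The brush is at (255,180).

I choose (214,183) for its dark wood handle and steel blade, and check it in a close crop.

```bash
python3 - <<'E'
from h import *
z=np.load('top0.npz'); im=z['im']
a=cv2.resize(im[110:180,300:440],None,fx=5,fy=5,interpolation=cv2.INTER_CUBIC)
b=cv2.resize(im[150:215,195:275],None,fx=4,fy=4,interpolation=cv2.INTER_CUBIC)
c=np.zeros((350+260,700,3),np.uint8); c[:350]=a; c[350:,:320]=b
s=np.load('side0.npz')['im']
e=cv2.resize(s[140:215,245:320],None,fx=3.46,fy=3.46)[:260]; c[350:350+len(e),330:330+e.shape[1]]=e
cv2.imwrite('pics/crop.png',c[:600])
d=z['d']; i={k:z[k] for k in('fx','fy','cx','cy','world_to_cam')}
hsv=cv2.cvtColor(im,cv2.COLOR_BGR2HSV)
for n,u,v in[('mat',190,200),('handle',212,195),('blade',216,168),('brushh',257,190),('pin',407,135),('green',343,145),('deck',425,140),('runner',350,160),('fence',370,124),('table',350,200)]:
    print(n,hsv[v,u],np.round(pts([u,v],d,i)[0],4))
E
```

```text
mat [ 27 194 139] [ 0.4603  0.4551 -0.0015]
handle [ 13 158  58] [0.4664 0.3794 0.029 ]
blade [23 34 90] [0.5563 0.3694 0.0201]
brushh [ 19 129 109] [0.4806 0.2408 0.0161]
pin [ 18 117 122] [ 0.6323 -0.2371  0.0534]
green [ 63 138  76] [ 0.6221 -0.0379  0.0091]
deck [ 18 113 108] [ 0.6134 -0.292   0.0539]
runner [ 10 127  56] [ 0.5606 -0.0544  0.0409]
fence [ 10 118  54] [ 0.6789 -0.1252  0.0396]
table [  6   9 139] [ 0.4409 -0.0509  0.0019]
```

View pics/crop.png

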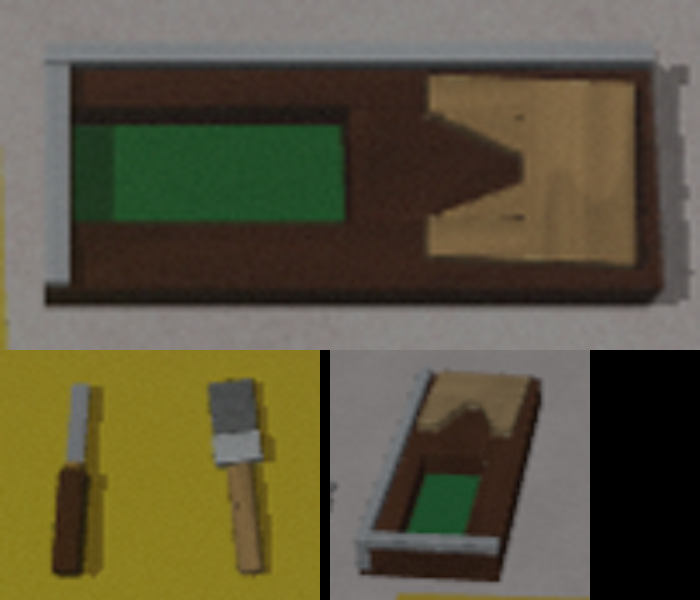

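The crop confirms the file: brown handle (212,192), steel blade tip (215,159), beside the brush. The pin is slightly askew on the deck, with the fence at the top and the end stop on the left. Next I measure roughly and move over the file for the wrist camera.

```bash
cat >> h.py <<'E'
from scipy.spatial.transform import Rotation as R
def toolgoal(p,yaw,roll=np.pi):
    "row (mm, rotvec) in tool axes from the present pose to TCP p, tool down with yaw"
    o=ctrl.get_obs(); r0=R.from_euler('xyz',o['eef_rot']); r1=R.from_euler('xyz',[roll,0,yaw])
    return np.round(r0.inv().apply(np.array(p)-o['ee_pos'])*1000,1), np.round((r0.inv()*r1).as_rotvec(),4)
E
python3 - <<'E'
from h import *
z=np.load('top0.npz'); im=z['im']; i={k:z[k] for k in('fx','fy','cx','cy','world_to_cam')}
hsv=cv2.cvtColor(im,cv2.COLOR_BGR2HSV)
tip=ray([215,158.8],i,.013)[0]; end=ray([211.5,206],i,.015)[0]
print('file',tip,end,np.linalg.norm(tip-end)); ax=(tip-end)[:2]; yaw=np.arctan2(ax[1],ax[0]); print(yaw)
# tray: fence inner corner points etc, outer corners at z=.052
P=ray([[300+45/5,110+45/5],[300+650/5,110+45/5],[300+45/5,110+282/5]],i,.052); print(P)
g=(tip+end)/2; g[:2]-=.010*np.array([np.cos(yaw),np.sin(yaw)]); print(g)
print(ctrl.get_obs()['ee_pos']); 
# camera mount
w=cams.camera_info('wrist'); o=ctrl.get_obs(); r0=R.from_euler('xyz',o['eef_rot'])
T=np.linalg.inv(w['world_to_cam']); print(w['fx'],r0.inv().apply(T[:3,3]-o['ee_pos']), (r0.inv().as_matrix()@T[:3,:3]).round(3).tolist())
for yy in (yaw-np.pi,yaw): print(yy,toolgoal([g[0],g[1],.2],yy))
E
```

```text
file [0.58930727 0.37427644 0.013     ] [0.43460359 0.383488   0.015     ] 0.15499058726786094
-0.059472996681481455
[[ 0.69798737  0.06925113  0.052     ]
 [ 0.68387211 -0.31494562  0.052     ]
 [ 0.54099082  0.07501203  0.052     ]]
[0.50197311 0.3794766  0.014     ]
[ 0.13221132 -0.53363173  0.20495313]
325.7163149445428 [ 0.08254612  0.0007654  -0.17893983] [[-0.001, -0.96, -0.281], [1.0, -0.001, 0.0], [-0.0, -0.281, 0.96]]
-3.2010656502712744 (array([ 578.5, -797.4,    5.8]), array([-1.0000e-04, -1.5000e-03, -2.8393e+00]))
-0.059472996681481455 (array([ 578.5, -797.4,    5.8]), array([-1.100e-03,  1.000e-04,  3.023e-01]))
```

Lengths come out right (file 155 mm). On the way I stop above the tray for a wrist view.

Careful with the scale: shifts go in shares of 600 mm and turns go in shares of 2 rad. That gives: 577 mm is 0.9617, -335 mm is -0.5583, -1.291 rad is -0.6455.

Request:
arm_command([
  [[0.9617,-0.5583,-0.1583,0,0,-0.6455,-1],[0.9617,-0.5583,-0.1583,0,0,-0.6455,-1],[0.9617,-0.5583,-0.1583,0,0,-0.6455,-1],[0.9617,-0.5583,-0.1583,0,0,-0.6455,-1],[0.9617,-0.5583,-0.1583,0,0,-0.6455,-1],[0.9617,-0.5583,-0.1583,0,0,-0.6455,-1],[0.9617,-0.5583,-0.1583,0,0,-0.6455,-1],[0.9617,-0.5583,-0.1583,0,0,-0.6455,-1],[0.9617,-0.5583,-0.1583,0,0,-0.6455,-1],[0.9617,-0.5583,-0.1583,0,0,-0.6455,-1],[0.9617,-0.5583,-0.1583,0,0,-0.6455,-1],[0.9617,-0.5583,-0.1583,0,0,-0.6455,-1]],
])

```text
time_s: 1.3
ee_pos: [0.5603, -0.119, 0.2901]
eef_rot: [-3.141, -0.0, 1.534]
force: [0.6, -0.1, 0.5]
grip_width: 0.094
grip_force: 0.0
```

In the tool's units: 35 mm is 0.0583, 30 mm is 0.05.

Request:
arm_command([
  [[0.05,0.0583,-0.0117,0,0,0,-1],[0.05,0.0583,-0.0117,0,0,0,-1],[0.05,0.0583,-0.0117,0,0,0,-1],[0.05,0.0583,-0.0117,0,0,0,-1]],
])

```text
time_s: 1.7
ee_pos: [0.5946, -0.0928, 0.2968]
eef_rot: [-3.141, 0.0, 1.533]
force: [0.3, -0.8, -0.3]
grip_width: 0.0941
grip_force: 0.0
```

```bash
python3 - <<'E'
from h import *
print(ctrl.get_obs()['ee_pos'],ctrl.get_obs()['joint_vel'].round(3))
im,d,i=shot('wrist'); cv2.imwrite('pics/w1.png',im); np.savez('w1.npz',im=im,d=d,**{k:i[k] for k in('fx','fy','cx','cy','world_to_cam')})
E
```

```text
[ 0.59463145 -0.09283258  0.29675048] [-0.011 -0.013  0.001  0.001 -0.     0.004]
```

View pics/w1.png

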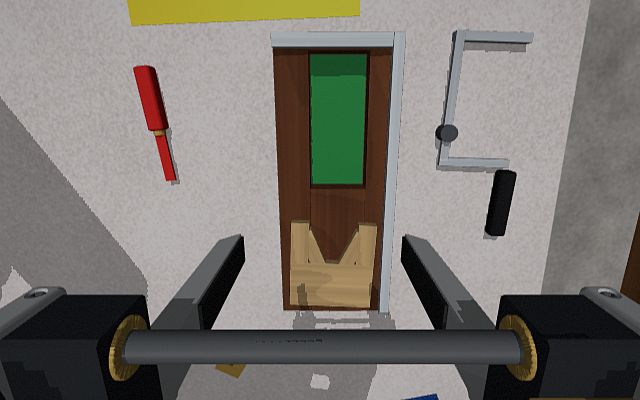

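The wrist view shows the tray squarely: end stop at the top (330,40), fence on the right (395,170), pocket (338,120), and pin with corners near (292,221), (376,224), (290,308), (371,305).

```bash
cat >> h.py <<'E'
def fitline(P):
    v=cv2.fitLine(P.astype(np.float32),cv2.DIST_HUBER,0,1e-5,1e-5).ravel(); return v[2:],v[:2]
def analyse(im,d,i,zpin=.054,pinbox=(np.array([-.1,-.22]),np.array([.1,.168])),show=True):
    V,U=np.mgrid[:400,:640]; W=pts(np.c_[U.ravel(),V.ravel()],d,i).reshape(400,640,3)
    hsv=cv2.cvtColor(im,cv2.COLOR_BGR2HSV); return W,hsv
E
python3 - <<'E'
from h import *
z=np.load('w1.npz'); im=z['im']; d=z['d']; i={k:z[k] for k in('fx','fy','cx','cy','world_to_cam')}
W,hsv=analyse(im,d,i)
for n,u,v in[('fence',398,150),('stop',330,40),('pin',330,285),('run',292,150),('green',340,120),('table',220,150),('deck',332,240)]: print(n,hsv[v,u],W[v,u].round(4))
# subpixel column edges: gradient extremum along rows/cols
g=cv2.GaussianBlur(cv2.cvtColor(im,cv2.COLOR_BGR2GRAY).astype(np.float32),(0,0),.8)
def hedge(rows,u0,u1,sgn):
    out=[]
    for r in rows:
        a=np.diff(g[r,u0:u1])*sgn; k=a.argmax(); 
        if 0<k<len(a)-1:
            den=a[k-1]-2*a[k]+a[k+1]; s=.5*(a[k-1]-a[k+1])/den
            out.append((u0+k+.5+s,r))
    return np.array(out)
def vedge(cols,v0,v1,sgn):
    out=[]
    for c in cols:
        a=np.diff(g[v0:v1,c])*sgn; k=a.argmax()
        if 0<k<len(a)-1:
            den=a[k-1]-2*a[k]+a[k+1]; s=.5*(a[k-1]-a[k+1])/den
            out.append((c,v0+k+.5+s))
    return np.array(out)
def rep(n,px,h):
    P=ray(px,i,h)[:,:2]; p,v=fitline(P); n_=np.array([-v[1],v[0]]); res=(P-p)@n_
    print(n,len(P),p.round(4),v.round(4),'deg',np.degrees(np.arctan2(v[1],v[0])).round(2),'res',np.median(abs(res)).round(5)); return p,v
for r in (80,150,210,260): print(r,g[r,370:410].astype(int))
print('col330',g[28:60,330].astype(int)); print('row270',g[270,280:300].astype(int),g[270,362:392].astype(int)); print('col pin',g[255:315,310].astype(int))
E
```

```text
fence [110   6 138] [ 0.6942 -0.0707  0.0507]
stop [109  12 166] [0.61   0.0626 0.0522]
pin [ 17 108 173] [ 0.5995 -0.2637  0.0528]
run [ 12 169  77] [ 0.5554 -0.0667  0.0402]
green [ 68 172 110] [ 0.6217 -0.0316  0.0109]
table [  0   7 172] [ 0.4464 -0.0679 -0.001 ]
deck [ 11 169  68] [ 0.6048 -0.1979  0.0409]
80 [ 52  54  52  51  50  50  50  50  51  52  54  55  57  58  58  57  58  58
  56  53  56  81 145 171 170 169 167 164 162 162 163 162 160 162 165 168
 170 172 174 175]
150 [ 45  45  47  50  52  53  54  54  54  54  56  56  56  56  56  57  57  78
 144 174 173 172 170 169 167 167 168 161 154 168 177 175 173 174 176 175
 170 168 169 172]
210 [ 51  51  51  51  51  51  52  53  53  53  53  54  56  59  88 150 174 172
 170 171 171 169 166 164 164 175 178 176 175 176 176 176 177 176 174 174
 175 178 179 178]
260 [127 124 126 113  68  49  49  51  51  51  49  75 142 170 170 170 168 167
 165 164 160 156 170 176 174 176 178 179 177 167 119  39   7   5   5   6
   7   8   8   8]
col330 [167 165 160 152 155 164 166 166 166 164 162 161 160 158 158 161 162 149
 104  57  39  31  21  14  13  22  40  53  57  57  57  57]
row270 [168 126  67  48  50  51  50  50  50  65 105 123 125 125 124 125 125 125
 125 124] [136 136 136 136 136 136 136 135 136 138 122  72  50  51  52  53  52  52
  66 110 157 170 168 167 165 164 162 162 164 169]
col pin [132 131 131 130 128 124 117 116 125 131 129 128 131 134 132 127 123 122
 122 123 126 128 131 132 132 130 128 129 132 134 132 127 123 122 120 119
 118 119 122 122 122 123 125 127 129 129 128 124 125 121  90  53  43  43
  51  82 111 122 122 119]
```

```bash
python3 - <<'E'
from h import *
z=np.load('w1.npz'); im=z['im']; d=z['d']; i={k:z[k] for k in('fx','fy','cx','cy','world_to_cam')}
W,hsv=analyse(im,d,i)
print('z fence r150',(W[150,384:402,2]*1000).round(1)); print('x',(W[150,384:402,0]*1000).round(1))
print('z stop',(W[30:52,330,2]*1000).round(1)); print('y',(W[30:52,330,1]*1000).round(1))
g=cv2.GaussianBlur(cv2.cvtColor(im,cv2.COLOR_BGR2GRAY).astype(np.float32),(0,0),.8)
print('left r150',g[150,268:315].astype(int)); print('pocket right',g[150,355:372].astype(int)); print('pin right',g[235,360:385].astype(int))
print('pocketnear c340',g[178:195,340].astype(int))
def edge(line,k0,sgn):
    a=np.diff(line)*sgn; k=a.argmax()
    if not 0<k<len(a)-1: return None
    return k0+k+.5+.5*(a[k-1]-a[k+1])/(a[k-1]-2*a[k]+a[k+1])
def H(rows,u,slope,sgn,w=6,v0=150):
    o=[]
    for r in rows:
        c=int(u+slope*(r-v0)); e=edge(g[r,c-w:c+w],c-w,sgn)
        if e: o.append((e,r))
    return np.array(o)
def Vv(cols,v,sgn,w=6): 
    o=[]
    for c in cols:
        e=edge(g[v-w:v+w,c],v-w,sgn)
        if e: o.append((c,e))
    return np.array(o)
def rep(n,px,h):
    P=ray(px,i,h)[:,:2]; p,v=fitline(P); v=v*(np.sign(v[np.abs(v).argmax()])); q=np.array([-v[1],v[0]])
    print(n,len(P),(p*1000).round(1),'deg',np.degrees(np.arctan2(v[1],v[0])).round(2),'res',(1000*np.median(abs((P-p)@q))).round(2)); return p,v
fr=H(range(70,250),388,-.055,1); rep('fence in z52',fr,.052); rep('fence in z40',fr,.040)
rep('pocket -x',H(range(70,170),310,0,-1,w=4),.04); rep('pocket +x',H(range(70,170),367,-.03,1,w=5),.04)
rep('tray -x',H(range(90,210),276.5,.067,-1,w=5),.04)
rep('stop in',Vv(range(285,385),46,-1),.052); rep('pocket -y',Vv(range(318,358),185,1,w=4),.04)
rep('pin -x',H(range(232,300),290,0,1,w=5,v0=270),.054); rep('pin +x',H(range(232,300),373.5,-.06,-1,w=5,v0=270),.054)
rep('pin -y',Vv(range(300,365),305,-1,w=5),.054); rep('pin +y L',Vv(range(293,306),221,1),.054);rep('pin +y R',Vv(range(363,375),223,1),.054)
E
```

```text
z fence r150 [38.4 39.8 41.4 50.1 52.5 52.4 51.4 52.4 49.9 51.4 51.7 51.7 50.5 53.
 50.7  0.8  0.3  0.1]
x [678.2 679.3 680.3 680.  680.8 682.1 683.6 684.7 686.5 687.5 688.8 690.1
 691.6 692.3 694.2 706.8 708.4 709.9]
z stop [-0.6  0.3 51.3 49.8 52.3 50.8 51.2 51.7 50.8 50.7 52.2 51.  50.9 51.5
 50.8 52.  50.8 44.2 40.4 38.9 34.8 28.4]
y [83.8 82.5 71.3 70.5 69.  68.2 67.  65.9 65.  63.9 62.6 61.7 60.6 59.4
 58.5 57.2 56.3 56.2 55.7 54.8 54.3 54.1]
left r150 [173 174 172 169 167 166 167 162 123  67  48  48  47  48  50  51  51  50
  50  50  51  52  52  51  52  52  53  54  55  55  54  53  50  50  50  49
  49  49  50  50  46  32  30  51  76  82  81]
pocket right [81 81 81 81 81 81 82 78 56 27 17 23 43 49 46 45 45]
pin right [136 138 138 138 138 138 137 134 133 131 131 129 126 124 124 118  91  62
  54  55  54  51  68 116 161]
pocketnear c340 [80 80 80 81 78 62 39 28 27 28 32 43 48 49 48 48 49]
fence in z52 180 [680.2 -75.6] deg 87.9 res 0.17
fence in z40 180 [682.5 -77.4] deg 87.9 res 0.17
pocket -x 100 [578.9 -33.3] deg 87.61 res 0.1
pocket +x 100 [655.8 -32. ] deg 87.86 res 0.16
tray -x 120 [534.4 -66.7] deg 87.86 res 0.1
stop in 100 [615.6  55.8] deg -2.13 res 0.01Traceback (most recent call last):
  File "<stdin>", line 31, in <module>
  File "<stdin>", line 26, in rep
  File "h.py", line 12, in ray
    r=np.c_[(px[:,0]-i['cx'])/i['fx'],(px[:,1]-i['cy'])/i['fy'],np.ones(len(px))]@T[:3,:3].T
             ~~^^^^^
IndexError: index 0 is out of bounds for axis 1 with size 0
```

```bash
cat >> h.py <<'E'
G=None
def edge(line,k0,sgn):
    a=np.diff(line)*sgn; k=a.argmax()
    if not 0<k<len(a)-1: return None
    return k0+k+.5+.5*(a[k-1]-a[k+1])/(a[k-1]-2*a[k]+a[k+1])
def gray(im): return cv2.GaussianBlur(cv2.cvtColor(im,cv2.COLOR_BGR2GRAY).astype(np.float32),(0,0),.8)
def H(g,rows,u,slope,sgn,w=6,v0=150):
    o=[]
    for r in rows:
        c=int(u+slope*(r-v0)); e=edge(g[r,c-w:c+w],c-w,sgn)
        if e: o.append((e,r))
    return np.array(o)
def Vv(g,cols,v,sgn,w=6):
    o=[]
    for c in cols:
        e=edge(g[v-w:v+w,c],v-w,sgn)
        if e: o.append((c,e))
    return np.array(o)
YT=-.0367; n_=np.array([np.cos(YT),np.sin(YT)]); t_=np.array([-np.sin(YT),np.cos(YT)]); O=np.array([.6134,-.0962])
def totray(P): return np.c_[(P[:,:2]-O)@n_,(P[:,:2]-O)@t_]
def toworld(x,y): return O+x*n_+y*t_
def rep(n,px,i,h):
    if len(px)<4: print(n,'none'); return
    P=totray(ray(px,i,h)); p,v=fitline(P); v=v*(np.sign(v[np.abs(v).argmax()])); q=np.array([-v[1],v[0]])
    print(n,len(P),'tray mm',(p*1000).round(1),'deg',np.degrees(np.arctan2(v[1],v[0])).round(2),'res',(1000*np.median(abs((P-p)@q))).round(2)); return p,v
E
python3 - <<'E'
from h import *
z=np.load('w1.npz'); im=z['im']; d=z['d']; i={k:z[k] for k in('fx','fy','cx','cy','world_to_cam')}
g=gray(im)
rep('pocket -y',Vv(g,range(318,358),188,1,w=6),i,.04)
rep('pin -x',H(g,range(232,300),290,0,1,w=5,v0=270),i,.054); rep('pin +x',H(g,range(232,300),373.5,-.06,-1,w=5,v0=270),i,.054)
rep('pin -y z54',Vv(g,range(300,365),305,-1,w=6),i,.054); rep('pin +y L',Vv(g,range(293,306),221,1),i,.054);rep('pin +y R',Vv(g,range(363,375),223,1),i,.054)
gx,gy=toworld(.002,.062); print('pocket',gx,gy)
print(toolgoal([.575,.335,.25],3.08))
E
```

```text
pocket -y 40 tray mm [  0.8 -25.8] deg -0.07 res 0.03
pin -x 68 tray mm [ -65.8 -143.4] deg 87.3 res 0.2
pin +x 68 tray mm [  53.8 -138.2] deg 87.34 res 0.2
pin -y z54 65 tray mm [   0.3 -202.4] deg -2.38 res 0.23
pin +y L 13 tray mm [-51.4 -70.4] deg -1.97 res 0.09
pin +y R 12 tray mm [ 46.1 -74.7] deg -4.53 res 0.04
pocket 0.6176735425099823 -0.034315132427907916
(array([427. , -35.9,  47. ]), array([-2.0000e-04, -1.0000e-04, -1.5474e+00]))
```

Pin in the tray frame: centre about (-6,-138) mm, yaw -2.7°, 12 mm from the fence; its size matches. Next, over the file.

In the tool's units: 468 mm is 0.78, -123 mm is -0.205, -1.547 rad is -0.7735.

Request:
arm_command([
  [[0.78,-0.205,0.1617,0,0,-0.7735,-1],[0.78,-0.205,0.1617,0,0,-0.7735,-1],[0.78,-0.205,0.1617,0,0,-0.7735,-1],[0.78,-0.205,0.1617,0,0,-0.7735,-1],[0.78,-0.205,0.1617,0,0,-0.7735,-1],[0.78,-0.205,0.1617,0,0,-0.7735,-1],[0.78,-0.205,0.1617,0,0,-0.7735,-1],[0.78,-0.205,0.1617,0,0,-0.7735,-1],[0.78,-0.205,0.1617,0,0,-0.7735,-1],[0.78,-0.205,0.1617,0,0,-0.7735,-1],[0.78,-0.205,0.1617,0,0,-0.7735,-1],[0.78,-0.205,0.1617,0,0,-0.7735,-1]],
])

```text
time_s: 2.95
ee_pos: [0.4894, 0.3798, 0.1998]
eef_rot: [-3.141, -0.0, 3.082]
force: [0.3, -0.9, 0.6]
grip_width: 0.0943
grip_force: 0.0
```

```bash
python3 - <<'E'
from h import *
o=ctrl.get_obs(); print(o['ee_pos'],o['eef_rot'],o['joint_vel'].round(2))
im,d,i=shot('wrist'); cv2.imwrite('pics/w2.png',im); np.savez('w2.npz',im=im,d=d,**{k:i[k] for k in('fx','fy','cx','cy','world_to_cam')})
hsv=cv2.cvtColor(im,cv2.COLOR_BGR2HSV); V,U=np.mgrid[:400,:640]
mat=cv2.inRange(hsv,(22,120,60),(34,255,255))
W=pts(np.c_[U.ravel(),V.ravel()],d,i).reshape(400,640,3)
inb=(abs(W[...,0]-.51)<.11)&(abs(W[...,1]-.379)<.06)
for n,m in(('handle',cv2.inRange(hsv,(5,60,10),(21,255,110))),('blade',cv2.inRange(hsv,(0,0,60),(180,70,255)))):
    m=cv2.morphologyEx((m>0).astype(np.uint8)*inb.astype(np.uint8)*(W[...,2]>.006),cv2.MORPH_OPEN,np.ones((3,3)))
    c=max(cv2.findContours(m.astype(np.uint8),0,2)[0],key=cv2.contourArea)
    h=.022 if n=='handle' else .013
    r=cv2.minAreaRect((ray(c[:,0],i,h)[:,:2]*1000).astype(np.float32)); print(n,np.round(r[0],1),np.round(r[1],1),r[2],'px',c[:,0].mean(0),'z',np.median(W[m>0],0)[2])
E
```

```text
[0.48937173 0.37984723 0.19984362] [-3.14122610e+00 -3.03869109e-04  3.08178587e+00] [-0.03 -0.02  0.   -0.    0.    0.06]
handle [475.8 380.3] [19.7 83.2] 86.1121826171875 px [323.70967742 163.90322581] z 0.3078404013836572
blade [731.9 396.4] [413.5  24.5] 86.56946563720703 px [342.192 355.104] z 0.2823358894454965
```

View pics/w2.png

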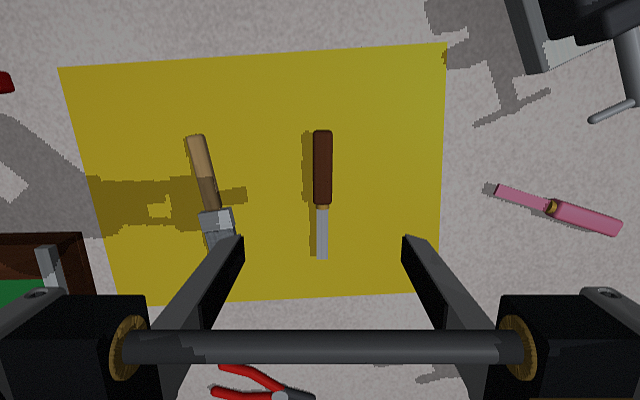

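The file's handle is at (322,165) and the blade tip at (321,259); the brush is at (210,190), clear of the fingers. Now the precise axis.

```bash
python3 - <<'E'
from h import *
z=np.load('w2.npz'); im=z['im']; d=z['d']; i={k:z[k] for k in('fx','fy','cx','cy','world_to_cam')}
g=gray(im); 
L=H(g,range(140,198),313,0,-1,w=4); Rr=H(g,range(140,198),332,0,1,w=4); print(L[::15],Rr[::15])
m=np.array([ (a+b)/2 for a in L for b in Rr if a[1]==b[1]]); P=ray(m,i,.022)[:,:2]; p,v=fitline(P); print('handle axis',p,np.degrees(np.arctan2(v[1],v[0])))
e=Vv(g,range(316,329),130,-1); e2=Vv(g,range(317,328),205,1); e3=Vv(g,range(318,326),259,1)
print(e[:,1],e3[:,1] if len(e3) else 0)
print('end',ray(e.mean(0),i,.022),ray(e.mean(0),i,0), 'tip',ray(e3.mean(0),i,.013), 'fer',ray([[322,204]],i,.022))
E
```

```text
[[312.23918724 140.        ]
 [312.25168042 155.        ]
 [312.22035542 170.        ]
 [312.44091751 185.        ]] [[332.44238381 140.        ]
 [332.18949071 155.        ]
 [332.20351875 170.        ]
 [331.72842592 185.        ]]
handle axis [0.47029042 0.37984362] -3.8480139
[129.51533254 129.35954134 129.35643587 129.37053463 129.37324224
 129.37436672 129.3670938  129.35579047 129.36056229 129.37330037
 129.37677924 129.37804049 129.43911538] [258.42839862 258.32939623 258.45105724 258.54370686 258.50672826
 258.37611435 258.29608664 258.43168341]
end [[0.43253075 0.38193316 0.022     ]] [[0.43401228 0.38179232 0.        ]] tip [[0.58861248 0.3717646  0.013     ]] fer [[0.51596094 0.37683904 0.022     ]]
```

In the tool's units: 196 mm is 0.3267, 193 mm is 0.3217, 0.007 rad is 0.0035.

Request:
arm_command([
  [[-0.0188,-0.0023,0.0833,0,0,0.0035,-1],[-0.0188,-0.0023,0.1667,0,0,0.0035,-0.5],[-0.0188,-0.0023,0.2333,0,0,0.0035,-0.2],[-0.0188,-0.0023,0.2833,0,0,0.0035,0],[-0.0188,-0.0023,0.3083,0,0,0.0035,0],[-0.0188,-0.0023,0.3217,0,0,0.0035,0],[-0.0188,-0.0023,0.3267,0,0,0.0035,0],[-0.0188,-0.0023,0.3267,0,0,0.0035,0]],
], squeeze=20)

```text
time_s: 3.8
ee_pos: [0.5015, 0.3781, 0.0052]
eef_rot: [3.141, 0.001, 3.073]
force: [0.1, -0.9, -0.4]
grip_width: 0.0472
grip_force: 0.0
```

Request:
arm_command([
  [[0,0,0,0,0,0,0.3],[0,0,0,0,0,0,0.5],[0,0,0,0,0,0,1],[0,0,0,0,0,0,1],[0,0,0,0,0,0,1],[0,0,0,0,0,0,1],[0,0,0,0,0,0,1],[0,0,0,0,0,0,1]],
], squeeze=20)

```text
time_s: 4.6
ee_pos: [0.501, 0.3782, 0.0045]
eef_rot: [3.141, 0.0, 3.074]
force: [-1.7, 0.2, 6.6]
grip_width: 0.0222
grip_force: 20.0
```

In the tool's units: -335 mm is -0.5583, -150 mm is -0.25, 1.22 rad is 0.61.

Request:
arm_command([
  [[0,0,-0.025,0,0,0,1],[0,0,-0.0833,0,0,0,1],[0,-0.0167,-0.15,0,0,0,1],[-0.0167,-0.0583,-0.2167,0,0,0.05,1],[-0.04,-0.1167,-0.2433,0,0,0.12,1],[-0.0633,-0.1833,-0.2433,0,0,0.19,1],[-0.0867,-0.25,-0.2433,0,0,0.26,1],[-0.11,-0.3167,-0.2433,0,0,0.33,1],[-0.1333,-0.3833,-0.2433,0,0,0.4,1],[-0.1567,-0.45,-0.2433,0,0,0.47,1],[-0.1817,-0.5083,-0.2433,0,0,0.54,1],[-0.2033,-0.5583,-0.2433,0,0,0.61,1]],
], squeeze=25)

```text
time_s: 5.8
ee_pos: [0.6001, 0.0334, 0.1509]
eef_rot: [3.141, 0.0, 1.847]
force: [0.5, -0.1, -1.0]
grip_width: 0.022
grip_force: 25.0
```

```bash
python3 - <<'E'
from h import *
print(toolgoal([.618,-.0243,.15],1.534), ctrl.get_obs()['ee_pos'],ctrl.get_obs()['grip_width'])
E
```

```text
(array([-60.4,   1.4,   0.9]), array([5.000e-04, 1.000e-04, 3.132e-01])) [0.60014042 0.03343163 0.15091822] 0.022039021579512003
```

In the tool's units: -62 mm is -0.1033, -30 mm is -0.05, 0.318 rad is 0.159.

Request:
arm_command([
  [[-0.05,0.0017,0,0,0,0.065,1],[-0.1033,0.0017,0,0,0,0.13,1],[-0.1033,0.0017,0,0,0,0.159,1],[-0.1033,0.0017,0,0,0,0.159,1],[-0.1033,0.0017,0,0,0,0.159,1]],
])

```text
time_s: 6.3
ee_pos: [0.618, -0.0235, 0.1505]
eef_rot: [3.141, -0.0, 1.538]
force: [0.1, -1.2, -1.1]
grip_width: 0.0219
grip_force: 25.0
```

```bash
python3 - <<'E'
from h import *
print(toolgoal([.618,-.0243,.015],1.534), ctrl.get_obs()['ee_pos'],ctrl.get_obs()['grip_width'])
im,d,i=shot('wrist'); cv2.imwrite('pics/w3.png',im)
E
```

```text
(array([ -0.9,  -0. , 135.5]), array([ 0.0002, -0.    ,  0.004 ])) [ 0.6180174  -0.02345158  0.15048881] 0.021933276676421642
```

View pics/w3.png

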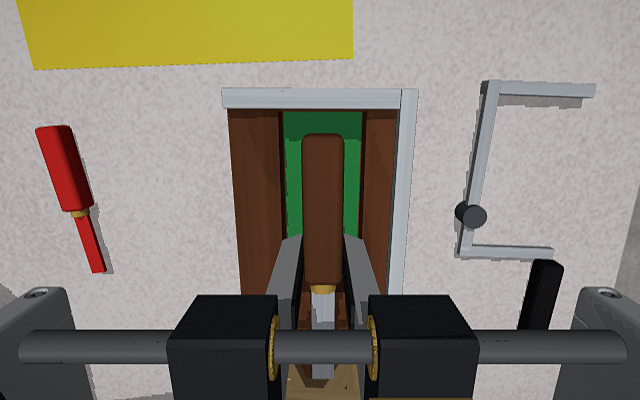

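The file is held straight (handle end (323,137), ferrule (323,288)), centred over the green pocket. Now lowering.

In the tool's units: 134 mm is 0.2233, 133 mm is 0.2217, 0.003 rad is 0.0015.

Request:
arm_command([
  [[-0.0008,0,0.0667,0,0,0.0015,1],[-0.0008,0,0.125,0,0,0.0015,1],[-0.0008,0,0.1583,0,0,0.0015,1],[-0.0008,0,0.1833,0,0,0.0015,1],[-0.0008,0,0.2,0,0,0.0015,1],[-0.0008,0,0.2117,0,0,0.0015,1],[-0.0008,0,0.2183,0,0,0.0015,1],[-0.0008,0,0.2217,0,0,0.0015,1],[-0.0008,0,0.2233,0,0,0.0015,1],[-0.0008,0,0.2233,0,0,0.0015,1]],
])

```text
time_s: 7.35
ee_pos: [0.6183, -0.0243, 0.0164]
eef_rot: [3.141, 0.0, 1.533]
force: [0.6, -0.5, -1.2]
grip_width: 0.0217
grip_force: 25.0
```

In the tool's units: 1.2 mm is 0.002, 0.7 mm is 0.0012.

Request:
arm_command([
  [[0,0,0.0012,0,0,0,1],[0,0,0.002,0,0,0,1],[0,0,0.002,0,0,0,1]],
])

```text
time_s: 7.65
ee_pos: [0.6181, -0.0243, 0.0149]
eef_rot: [3.142, 0.0, 1.533]
force: [1.1, 0.1, -1.2]
grip_width: 0.0217
grip_force: 25.0
```

In the tool's units: 1 mm is 0.0017, 0.5 mm is 0.0008.

Request:
arm_command([
  [[0,0,0.0008,0,0,0,1],[0,0,0.0017,0,0,0,1],[0,0,0.0017,0,0,0,1]],
])

```text
time_s: 7.95
ee_pos: [0.6182, -0.0243, 0.0144]
eef_rot: [3.141, 0.0, 1.533]
force: [-2.6, -0.1, 6.2]
grip_width: 0.0218
grip_force: 25.0
```

Contact at 6 N. I open only to about 34 mm, since the pocket is narrow, and withdraw upward.

In the tool's units: -240 mm is -0.4, -190 mm is -0.3167.

Request:
arm_command([
  [[0,0,0,0,0,0,0.45],[0,0,0,0,0,0,0.35],[0,0,0,0,0,0,0.3],[0,0,0,0,0,0,0.3],[0,0,-0.0167,0,0,0,0.3],[0,0,-0.0667,0,0,0,0.3],[0,0,-0.15,0,0,0,0.3],[0,0,-0.2333,0,0,0,0.3],[0,0,-0.3167,0,0,0,0.3],[0,0,-0.4,0,0,0,-0.3],[0,0,-0.4,0,0,0,-0.3]],
])

```text
time_s: 9.05
ee_pos: [0.6198, -0.0244, 0.2624]
eef_rot: [3.129, 0.001, 1.533]
force: [-0.5, -0.8, 0.7]
grip_width: 0.0454
grip_force: 0.0
```

```bash
python3 - <<'E'
from h import *
o=ctrl.get_obs(); print(o['ee_pos'],o['grip_width'])
im,d,i=shot('wrist'); np.savez('w4.npz',im=im,d=d,**{k:i[k] for k in('fx','fy','cx','cy','world_to_cam')})
cv2.imwrite('pics/w4.png',im)
E
```

```text
[ 0.61977745 -0.02437577  0.26238791] 0.04544066110224833
```

View pics/w4.png

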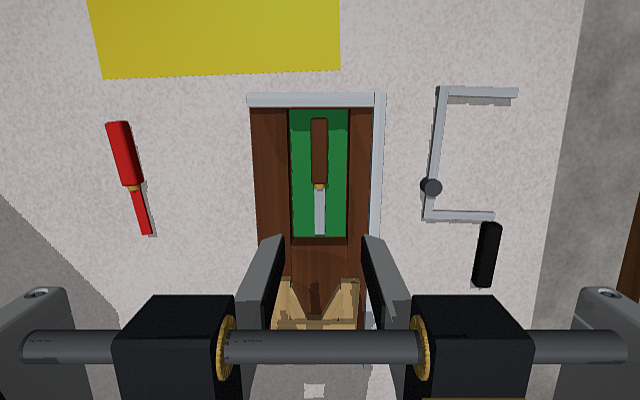

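The file lies flat and lengthwise in the pocket (handle (319,150), tip (320,233)). Next, the pin: first a square two-finger push on its -x side towards the fence.

```bash
python3 - <<'E'
from h import *
print(ctrl.get_obs()['ee_pos'],ctrl.get_obs()['eef_rot'])
x,y=toworld(-.095,-.137); print(x,y,toolgoal([x,y,.15],YT))
E
```

```text
[ 0.6189412  -0.02433771  0.25812807] [3.13471876e+00 3.83397711e-04 1.53280716e+00]
0.5134371986898241 -0.2296220309927199 (array([-209.1,  -98.4,  107.5]), array([ 0.0057, -0.0051,  1.5695]))
```

In the tool's units: -209 mm is -0.3483, 104 mm is 0.1733, 1.57 rad is 0.785.

Request:
arm_command([
  [[-0.3483,-0.1617,0.1733,0,0,0.785,-0.5],[-0.3483,-0.1617,0.1733,0,0,0.785,-0.5],[-0.3483,-0.1617,0.1733,0,0,0.785,-0.5],[-0.3483,-0.1617,0.1733,0,0,0.785,-0.5],[-0.3483,-0.1617,0.1733,0,0,0.785,-0.5],[-0.3483,-0.1617,0.1733,0,0,0.785,-0.5],[-0.3483,-0.1617,0.1733,0,0,0.785,-0.5],[-0.3483,-0.1617,0.1733,0,0,0.785,-0.5],[-0.3483,-0.1617,0.1733,0,0,0.785,-0.5],[-0.3483,-0.1617,0.1733,0,0,0.785,-0.5],[-0.3483,-0.1617,0.1733,0,0,0.785,-0.5],[-0.3483,-0.1617,0.1733,0,0,0.785,-0.5]],
])

```text
time_s: 10.3
ee_pos: [0.5127, -0.2292, 0.149]
eef_rot: [-3.141, 0.001, -0.038]
force: [-0.3, 0.3, 0.5]
grip_width: 0.0705
grip_force: 0.0
```

```bash
python3 - <<'E'
from h import *
o=ctrl.get_obs(); print(o['ee_pos'],o['eef_rot'],o['grip_width'],totray(o['ee_pos'][None]))
E
```

```text
[ 0.51273494 -0.22917604  0.14896305] [-3.14091864e+00  1.42160572e-03 -3.82264158e-02] 0.07054946861022 [[-0.09571815 -0.13658007]]
```

In the tool's units: 104 mm is 0.1733, 85 mm is 0.1417.

Request:
arm_command([
  [[0,0,0.075,0,0,0,-0.5],[0,0,0.1417,0,0,0,-0.5],[0,0,0.1733,0,0,0,-0.5],[0.0133,0,0.1733,0,0,0,-0.5],[0.0267,0,0.1733,0,0,0,-0.5],[0.0333,0,0.1733,0,0,0,-0.5],[0.0383,0,0.1733,0,0,0,-0.5],[0.0433,0,0.1733,0,0,0,-0.5],[0.0467,0,0.1733,0,0,0,-0.5],[0.05,0,0.1733,0,0,0,-0.5],[0.0517,0,0.1733,0,0,0,-0.5]],
])

```text
time_s: 11.4
ee_pos: [0.5442, -0.2306, 0.0459]
eef_rot: [-3.142, 0.0, -0.037]
force: [-7.6, 0.3, 4.8]
grip_width: 0.0705
grip_force: 3.8
```

In the tool's units: 2 mm is 0.0033, 1 mm is 0.0017.

Request:
arm_command([
  [[0.0017,0,0,0,0,0,-0.5],[0.0033,0,0,0,0,0,-0.5],[0.0033,0,0,0,0,0,-0.5]],
])

```text
time_s: 11.7
ee_pos: [0.5444, -0.2307, 0.0459]
eef_rot: [-3.141, 0.005, -0.037]
force: [-17.4, 0.6, 12.3]
grip_width: 0.0705
grip_force: 8.7
```

The push stalls against the fence at 17 N. I back off, then move round to behind the -y end, looking on the way.

In the tool's units: -190 mm is -0.3167, -150 mm is -0.25, -1.04 rad is -0.52.

Request:
arm_command([
  [[-0.01,0,0,0,0,0,-0.5],[-0.0333,0,0,0,0,0,-0.5],[-0.05,0,-0.0833,0,0,0,-0.5],[-0.05,0,-0.1667,0,0,0,-0.5],[-0.05,0,-0.25,0,0,0,-0.5],[-0.05,0.0333,-0.3167,0,0,-0.075,-0.5],[0,0.1,-0.3167,0,0,-0.15,-0.5],[0.0667,0.1,-0.3167,0,0,-0.225,-0.5],[0.1083,0.1,-0.3167,0,0,-0.3,-0.5],[0.1083,0.1,-0.3167,0,0,-0.375,-0.5],[0.1083,0.1,-0.3167,0,0,-0.45,-0.5],[0.1083,0.1,-0.3167,0,0,-0.52,-0.5]],
])

```text
time_s: 12.9
ee_pos: [0.6092, -0.293, 0.2354]
eef_rot: [-3.142, -0.0, 1.009]
force: [-0.3, -0.2, -0.0]
grip_width: 0.0708
grip_force: 0.0
```

In the tool's units: -0.53 rad is -0.265.

Request:
arm_command([
  [[0,0,0,0,0,-0.075,-0.5],[0,0,0,0,0,-0.15,-0.5],[0,0,0,0,0,-0.225,-0.5],[0,0,0,0,0,-0.265,-0.5],[0,0,0,0,0,-0.265,-0.5]],
])

```text
time_s: 13.4
ee_pos: [0.609, -0.293, 0.2357]
eef_rot: [3.141, -0.0, 1.534]
force: [-0.1, 0.2, -0.4]
grip_width: 0.0705
grip_force: 0.0
```

```bash
python3 - <<'E'
from h import *
o=ctrl.get_obs(); print(o['ee_pos'],o['eef_rot'],o['force'])
im,d,i=shot('wrist'); np.savez('w5.npz',im=im,d=d,**{k:i[k] for k in('fx','fy','cx','cy','world_to_cam')})
cv2.imwrite('pics/w5.png',im)
x,y=toworld(.006,-.238); print(toolgoal([x,y,.046],YT+np.pi/2))
E
```

```text
[ 0.60903455 -0.29297846  0.23570752] [ 3.14121963e+00 -8.74615521e-05  1.53414213e+00] [-0.05730696  0.15153726 -0.37379579]
(array([-41.2,   3.3, 189.7]), array([ 0.0003, -0.0001, -0.0032]))
```

View pics/w5.png

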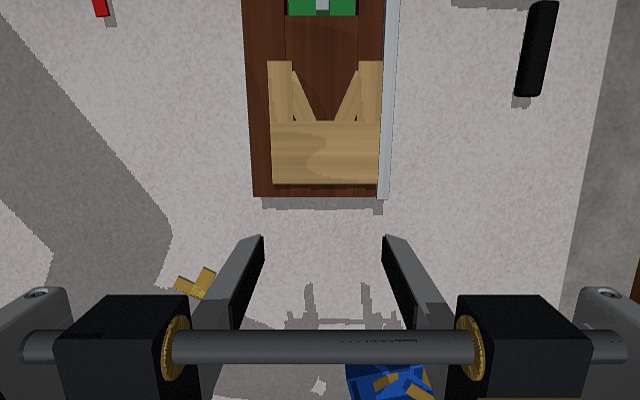

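The pin is now flush along the fence (right edge (380,62)–(378,182)), with its back edge at row 185. I lower behind it and push with two fingers.

In the tool's units: 190 mm is 0.3167, 175 mm is 0.2917.

Request:
arm_command([
  [[-0.0683,0.005,0.0667,0,0,0,-0.5],[-0.0683,0.005,0.15,0,0,0,-0.5],[-0.0683,0.005,0.2333,0,0,0,-0.5],[-0.0683,0.005,0.2917,0,0,0,-0.5],[-0.0683,0.005,0.3167,0,0,0,-0.5],[-0.0683,0.005,0.3167,0,0,0,-0.5],[-0.05,0.005,0.3167,0,0,0,-0.5],[-0.0333,0.005,0.3167,0,0,0,-0.5],[-0.0233,0.005,0.3167,0,0,0,-0.5],[-0.0133,0.005,0.3167,0,0,0,-0.5],[-0.0033,0.005,0.3167,0,0,0,-0.5],[0.0067,0.005,0.3167,0,0,0,-0.5]],
])

```text
time_s: 14.65
ee_pos: [0.6123, -0.2889, 0.0463]
eef_rot: [3.141, 0.0, 1.533]
force: [-0.2, -2.3, 1.1]
grip_width: 0.0709
grip_force: 1.0
```

In the tool's units: 164 mm is 0.2733, 1.5 mm is 0.0025.

Request:
arm_command([
  [[0.02,0.0003,0,0,0,0,-0.5],[0.0433,0.0005,0,0,0,0,-0.5],[0.0667,0.0007,0,0,0,0,-0.5],[0.09,0.0008,0,0,0,0,-0.5],[0.1133,0.001,0,0,0,0,-0.5],[0.1367,0.0012,0,0,0,0,-0.5],[0.16,0.0013,0,0,0,0,-0.5],[0.1833,0.0015,0,0,0,0,-0.5],[0.2067,0.0017,0,0,0,0,-0.5],[0.23,0.002,0,0,0,0,-0.5],[0.2533,0.0023,0,0,0,0,-0.5],[0.2733,0.0025,0,0,0,0,-0.5]],
])

```text
time_s: 15.85
ee_pos: [0.6198, -0.124, 0.0458]
eef_rot: [-3.141, -0.0, 1.533]
force: [-1.6, -1.5, -0.9]
grip_width: 0.0705
grip_force: 0.7
```

In the tool's units: 35 mm is 0.0583, 33 mm is 0.055.

Request:
arm_command([
  [[0.0167,0.0003,0,0,0,0,-0.5],[0.0333,0.0007,0,0,0,0,-0.5],[0.045,0.0007,0,0,0,0,-0.5],[0.0517,0.0007,0,0,0,0,-0.5],[0.055,0.0007,0,0,0,0,-0.5],[0.0583,0.0007,0,0,0,0,-0.5]],
])

```text
time_s: 16.45
ee_pos: [0.6216, -0.0905, 0.0458]
eef_rot: [3.141, 0.0, 1.533]
force: [-1.1, -1.6, -0.7]
grip_width: 0.0707
grip_force: 0.7
```

In the tool's units: 8 mm is 0.0133, 7 mm is 0.0117.

Request:
arm_command([
  [[0.0033,0,0,0,0,0,-0.5],[0.0067,0,0,0,0,0,-0.5],[0.01,0,0,0,0,0,-0.5],[0.0117,0,0,0,0,0,-0.5],[0.0133,0,0,0,0,0,-0.5]],
])

```text
time_s: 16.95
ee_pos: [0.6219, -0.0832, 0.0459]
eef_rot: [3.141, 0.001, 1.533]
force: [-0.8, -12.0, -0.3]
grip_width: 0.0703
grip_force: 5.6
```

In the tool's units: -254 mm is -0.4233, -240 mm is -0.4.

Request:
arm_command([
  [[0.0017,0,0,0,0,0,-0.5],[0.0017,0,0,0,0,0,-0.5],[-0.0067,0,0,0,0,0,-0.5],[-0.0333,0,0,0,0,0,-0.5],[-0.0583,0,-0.0667,0,0,0,-0.5],[-0.0667,0,-0.15,0,0,0,-0.5],[-0.0667,0,-0.2333,0,0,0,-0.5],[-0.0667,0,-0.3167,0,0,0,-0.5],[-0.0667,0,-0.4,0,0,0,-0.5],[-0.0667,0,-0.4233,0,0,0,-0.5],[-0.0667,0,-0.4233,0,0,0,-0.5]],
])

```text
time_s: 18.05
ee_pos: [0.6208, -0.1232, 0.3026]
eef_rot: [3.137, 0.001, 1.533]
force: [-0.2, -1.3, -0.6]
grip_width: 0.0704
grip_force: 0.0
```

```bash
python3 - <<'E'
from h import *
o=ctrl.get_obs(); print(o['ee_pos'],o['eef_rot'],o['force'])
im,d,i=shot('wrist'); np.savez('w6.npz',im=im,d=d,**{k:i[k] for k in('fx','fy','cx','cy','world_to_cam')})
cv2.imwrite('pics/w6.png',im)
x,y=toworld(-.092,.087); print(toolgoal([x,y,.15],YT))
E
```

```text
[ 0.62083864 -0.12316707  0.30259479] [3.13680007e+00 7.50386625e-04 1.53250907e+00] [-0.24246749 -1.2754329  -0.59536697]
(array([ 113.3, -100.3,  149.8]), array([ 7.0000e-04, -8.0000e-04,  1.5692e+00]))
```

View pics/w6.png

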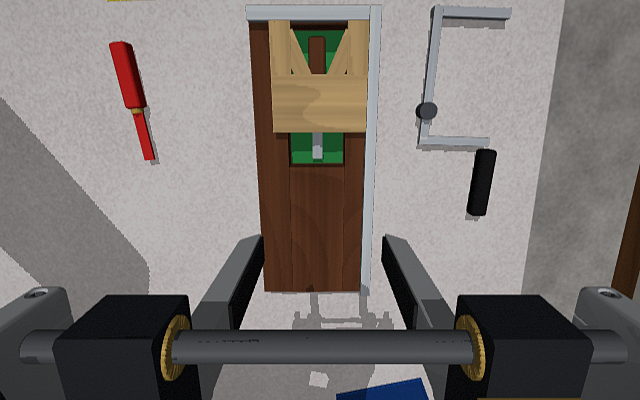

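The pin appears home: its top edge meets the stop at (320,20), its right edge meets the fence at (367,75), and the file is visible under the notch. I make one confirming push on each side, then measure.

In the tool's units: 148 mm is 0.2467, 113 mm is 0.1883, 1.57 rad is 0.785.

Request:
arm_command([
  [[0.1883,-0.1667,0.2467,0,0,0.785,-0.5],[0.1883,-0.1667,0.2467,0,0,0.785,-0.5],[0.1883,-0.1667,0.2467,0,0,0.785,-0.5],[0.1883,-0.1667,0.2467,0,0,0.785,-0.5],[0.1883,-0.1667,0.2467,0,0,0.785,-0.5],[0.1883,-0.1667,0.2467,0,0,0.785,-0.5],[0.1883,-0.1667,0.2467,0,0,0.785,-0.5],[0.1883,-0.1667,0.2467,0,0,0.785,-0.5],[0.1883,-0.1667,0.2467,0,0,0.785,-0.5],[0.1883,-0.1667,0.2467,0,0,0.785,-0.5],[0.1883,-0.1667,0.2467,0,0,0.785,-0.5],[0.1883,-0.1667,0.2467,0,0,0.785,-0.5]],
])

```text
time_s: 19.3
ee_pos: [0.5237, -0.0058, 0.15]
eef_rot: [-3.141, 0.003, -0.038]
force: [1.4, 0.1, -0.1]
grip_width: 0.0708
grip_force: 0.0
```

```bash
python3 - <<'E'
from h import *
o=ctrl.get_obs(); print(o['ee_pos'],o['eef_rot'],totray(o['ee_pos'][None]))
E
```

```text
[ 0.52370036 -0.00579612  0.1499668 ] [-3.14132055e+00  3.08244607e-03 -3.83663938e-02] [[-0.09295632  0.08705177]]
```

In the tool's units: 104 mm is 0.1733, 90 mm is 0.15.

Request:
arm_command([
  [[0,0,0.0833,0,0,0,-0.5],[0,0,0.15,0,0,0,-0.5],[0,0,0.1733,0,0,0,-0.5],[0.02,0,0.1733,0,0,0,-0.5],[0.0333,0,0.1733,0,0,0,-0.5],[0.04,0,0.1733,0,0,0,-0.5],[0.0433,0,0.1733,0,0,0,-0.5],[0.0467,0,0.1733,0,0,0,-0.5],[0.0483,0,0.1733,0,0,0,-0.5],[0.0483,0,0.1733,0,0,0,-0.5]],
])

```text
time_s: 20.3
ee_pos: [0.5525, -0.0067, 0.048]
eef_rot: [3.142, 0.003, -0.037]
force: [-8.7, 0.4, 5.9]
grip_width: 0.0706
grip_force: 4.5
```

Against the fence (9 N). I push 1 mm more, back off, and go round for the final +y nudge.

In the tool's units: -110 mm is -0.1833, 103 mm is 0.1717, -0.9 rad is -0.45.

Request:
arm_command([
  [[0.0017,0,0,0,0,0,-0.5],[0.0017,0,0,0,0,0,-0.5],[-0.0083,0,0,0,0,0,-0.5],[-0.0333,0,0,0,0,0,-0.5],[-0.05,0,-0.0833,0,0,0,-0.5],[-0.05,0,-0.1667,0,0,0,-0.5],[-0.0167,0.0667,-0.1833,0,0,-0.075,-0.5],[0.0333,0.1333,-0.1833,0,0,-0.15,-0.5],[0.0833,0.1717,-0.1833,0,0,-0.225,-0.5],[0.115,0.1717,-0.1833,0,0,-0.3,-0.5],[0.115,0.1717,-0.1833,0,0,-0.375,-0.5],[0.115,0.1717,-0.1833,0,0,-0.45,-0.5]],
])

```text
time_s: 21.5
ee_pos: [0.6189, -0.1124, 0.1575]
eef_rot: [-3.141, 0.0, 0.868]
force: [-0.1, -0.1, -1.1]
grip_width: 0.0705
grip_force: 0.0
```

In the tool's units: -0.67 rad is -0.335.

Request:
arm_command([
  [[0,0,0,0,0,-0.075,-0.5],[0,0,0,0,0,-0.15,-0.5],[0,0,0,0,0,-0.225,-0.5],[0,0,0,0,0,-0.3,-0.5],[0,0,0,0,0,-0.335,-0.5],[0,0,0,0,0,-0.335,-0.5],[0,0,0,0,0,-0.335,-0.5]],
])

```text
time_s: 22.2
ee_pos: [0.6187, -0.1122, 0.1579]
eef_rot: [3.141, 0.0, 1.529]
force: [0.8, 0.3, 0.7]
grip_width: 0.0705
grip_force: 0.0
```

```bash
python3 - <<'E'
from h import *
o=ctrl.get_obs(); print(o['ee_pos'],o['eef_rot'],totray(o['ee_pos'][None]))
E
```

```text
[ 0.61872484 -0.11217855  0.15794437] [3.14136206e+00 3.09676523e-05 1.52918669e+00] [[ 0.00590753 -0.01577241]]
```

In the tool's units: 112 mm is 0.1867, 95 mm is 0.1583, -0.005 rad is -0.0025.

Request:
arm_command([
  [[0,0,0.0833,0,0,-0.0025,-0.5],[0,0,0.1583,0,0,-0.0025,-0.5],[0,0,0.1867,0,0,-0.0025,-0.5],[0.0167,0,0.1867,0,0,-0.0025,-0.5],[0.0333,0,0.1867,0,0,-0.0025,-0.5],[0.0417,0,0.1867,0,0,-0.0025,-0.5],[0.045,0,0.1867,0,0,-0.0025,-0.5],[0.0483,0,0.1867,0,0,-0.0025,-0.5],[0.05,0,0.1867,0,0,-0.0025,-0.5],[0.05,0,0.1867,0,0,-0.0025,-0.5]],
])

```text
time_s: 23.2
ee_pos: [0.6203, -0.0832, 0.0466]
eef_rot: [3.14, 0.001, 1.536]
force: [-1.6, -4.3, 2.3]
grip_width: 0.0706
grip_force: 2.5
```

In the tool's units: -215 mm is -0.3583, -190 mm is -0.3167.

Request:
arm_command([
  [[0.0017,0,0,0,0,0,-0.5],[0.0017,0,0,0,0,0,-0.5],[-0.0067,0,0,0,0,0,-0.5],[-0.0333,0,0,0,0,0,-0.5],[-0.0583,0,-0.0667,0,0,0,-0.5],[-0.0667,0,-0.15,0,0,0,-0.5],[-0.0667,0,-0.2333,0,0,0,-0.5],[-0.0667,0,-0.3167,0,0,0,-0.5],[-0.0667,0,-0.3583,0,0,0,-0.5],[-0.0667,0,-0.3583,0,0,0,-0.5],[-0.0667,0,-0.3583,0,0,0,-0.5]],
])

```text
time_s: 24.3
ee_pos: [0.6184, -0.1229, 0.2604]
eef_rot: [-3.141, -0.0, 1.536]
force: [0.1, 0.7, -0.1]
grip_width: 0.0704
grip_force: 0.0
```

```bash
python3 - <<'E'
from h import *
o=ctrl.get_obs(); print(o['ee_pos'],o['force'])
im,d,i=shot('wrist'); np.savez('w7.npz',im=im,d=d,**{k:i[k] for k in('fx','fy','cx','cy','world_to_cam')})
W,hsv=analyse(im,d,i); m=((cv2.inRange(hsv,(13,60,90),(24,150,255))>0)&(W[...,2]>.046)&(W[...,2]<.06)).astype(np.uint8)
T=totray(W.reshape(-1,3)).reshape(400,640,2); m&=((abs(T[...,0])<.09)&(T[...,1]>-.03)&(T[...,1]<.17)).astype(np.uint8)
c=max(cv2.findContours(m,0,2)[0],key=cv2.contourArea)[:,0]
hp=cv2.convexHull((totray(ray(c,i,.054))*1000).astype(np.float32))[:,0]; print('tray bounds',hp.min(0),hp.max(0),cv2.minAreaRect(hp))
P=W[m>0]; t=totray(P); A=np.c_[t,np.ones(len(t))]; print('plane',np.linalg.lstsq(A,P[:,2],rcond=None)[0])
g=gray(im); u0,v0=c.min(0); u1,v1=c.max(0); print(u0,v0,u1,v1)
rep('back',Vv(g,range(u0+12,u1-12),v1,-1,w=6),i,.054)
rep('left',H(g,range(v0+12,v1-8),u0+1,0,1,w=5),i,.054)
cv2.imwrite('pics/w7.png',cv2.resize(im[:250,200:420],None,fx=2.4,fy=2.4))
E
```

```text
[ 0.61840053 -0.12288237  0.26037714] [ 0.13577406  0.74348252 -0.12468819]
tray bounds [-53.78814   23.161613] [ 65.667816 151.43835 ] ((5.922504425048828, 87.3360824584961), (119.4552001953125, 128.25787353515625), 0.04399606212973595)
plane [-0.00038014 -0.00116649  0.05364694]
266 10 378 134
back 88 tray mm [-9.3 22.2] deg 0.26 res 0.06
left 95 tray mm [-53.6  89.8] deg 89.84 res 0.16
```

View pics/w7.png

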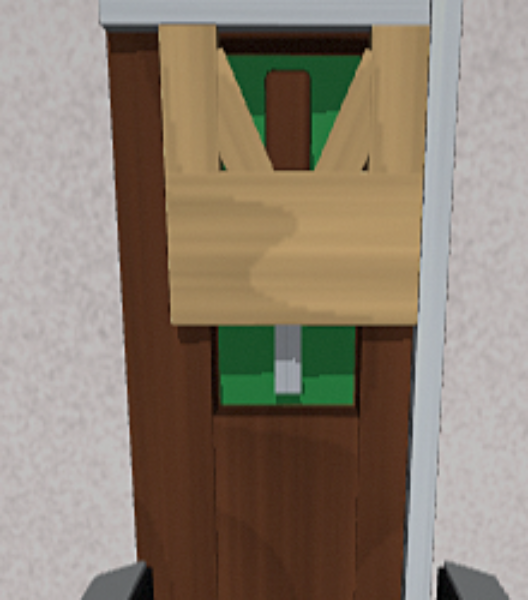

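The pin is home: x -53.7 to 65.7 mm, back edge at 22.2 mm (nominal -54, 66 and 22), square within 0.3° and flat. In the picture it meets the stop (290,25) and the fence (420,180), with the file under it from (288,70) to (288,395). The arm is clear, so I hand in.

```bash
python3 -c "
from station import ctrl; print(ctrl.hand_in())"
```

```text
the job is handed in; nothing more can be done
None
```

I handed the job in at about 24 s: the file lies flat and lengthwise in the green pocket, and the bench pin slid over it and sits flat, square and home against both the fence and the end stop, with the brush and the offcut left untouched.

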